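Locate a gear housing against the stops of a drilling fixture and clamp it

ROBOT

A 6-joint arm with a two-finger parallel gripper is mounted at the origin on a cart in front of the work surface, level with it; the furniture and walls round the work are solid. World frame = base frame: x ahead of the robot, y to its left, z up, the work surface at z = 0. Lengths are in m, angles in degrees, forces in N, time in s.
With the tool pointing down it reaches from about 0.3 to 0.75 m from the base axis. Payload 8.5 kg.
Tool frame: the origin (TCP) lies on the centre line of the jaws, within the pads' length; the fingertips stand 25 mm ahead of it and the grasp point (between the pads) lies 6 mm ahead of it; z points along the fingers, y is the line along which they close (so a half turn about z gives the same grasp; the last joint's range is limited). The gripper opens to 85 mm and grips with 20 to 120 N. Pads are 22 mm wide; open, the fingers measure 114 mm over their backs; the gripper's body (76 mm by 85 mm) begins 54 mm behind the grasp point. The pads swing forward as they close: fully open they stand 13 mm farther back than shut.
Start: joints at [56.706, 21.807, 74.336, -0, 83.858, -12.336], TCP at [0.197, 0.514, 0.256] pointing down, gripper open.
Joint ranges: [-178.18, 178.18], [-50.72, 133.34], [12.68, 142.11], [-81.47, 261.47], [9.98, 163.14], [-165.26, 165.26]. Speed limits (degrees/s): [136.94, 136.94, 180, 180, 180, 180].

INTERFACE

Orientations are given as a 3x3 rotation matrix whose columns are the frame's x, y, z axes.
In Python, from rig import telemetry, optics, env gives the robot as it stands.
- The arm moves only by the tool send_rows, never from a script. Its argument "deltas" is a list that holds one entry, the list of rows, each a list of 7 numbers: the shift along the tool's x, y, z in m, then the turn, a rotation vector about the tool's x, y, z in rad, then the opening, from -1 (shut) to 1 (fully open), so that 0 is half open. In form: [[[x, y, z, ax, ay, az, grip], ...]]. A call has 1 to 12 rows; each row shifts and turns the commanded pose from where the row before left it, along the tool's axes as they then stand; what a row does not reach is not made up. A row lasts 1/8 s, in which the tool goes at most 62.5 mm and 10.7 degrees, less where a joint would pass 70% of its speed; a pose out of reach is approached as far as the arm can. A call is refused whole if a number of a shift passes 0.0625 or a number of a turn 0.188, either way. A call with a gripper value outside its range is refused whole. The fingers move at their own pace and stop on an object; "squeeze" is the grip in N (left out, the last holds). Time passes only in rows, so rows that do not move let the fingers close. It gives the time, the measured TCP pose, the force, the opening and the grip force at its end, in the units of the state.
- telemetry.observe(): the state, without advancing time (a new reading comes with each control period).
- optics.get_image(name): name is "side" or "top"; returns a dict with "image" (384x512x3 uint8, red, green, blue), "range_z" (384x512 float32, m along the optical axis (not along the pixel's ray), 0 where there is no reading), "K" (3x3 intrinsics, pixels), "rvec" (rotation vector, rad) and "tvec" (3), from world to camera coordinates, as OpenCV has them. Camera axes: x right, y down, z forward; pixel columns grow to the right and rows downward; lengths in m; the calibration is good to about 2 mm. A picture is of the moment at which its call begins.
- env.close_job(): hands the job in; it is judged then, once.
The state is a dict: "time_s": time; "q": joint angles; "qvel": joint speeds; "joint_efforts": joint torques, N m; "position": TCP position; "tool_rot": TCP orientation; "ft_force": force on the tool from outside, world axes, zero at the start; "wrist_torque": the same for the moment, N m; "grip_width": finger opening in m; "gripper_force": force on a finger pad.
Only numpy, scipy, OpenCV 4.12 (cv2) and the standard library are available. Lean on these libraries where they do the work, as an engineer would, in place of code of your own. Each camera call takes 0.05 s, during which the arm holds its last target. There are 200 camera calls.

TASK

Load the blue-green gear housing into the drilling fixture so that its holes can be drilled: first rest it flat on the three rest buttons, some millimetres clear of the side pins and of the end pin, then slide its long side fully home against the two side pins and its short end fully home against the single end pin by the clamp. Only then swing the red clamp handle down all the way, so that the rubber pad holds the housing flat and against all three pins. Leave the yellow tape measure, the small blue-lidded box and the red-capped marker where they lie.

Things in the scene. Friction and masses are not known exactly. Their poses are not given: they have to be found in the camera images.
- housing_center (a point): Centre of the housing, half-way up (31 mm above its underside). Axes: x across, y along its long direction, z up; the same after half a turn. Rigid casting, about 0.42 kg. Grasp the body across its 46 mm.
- housing: The housing; origin at the centre of its underside. Flange 80 mm (x) by 120 mm (y), 16 mm thick, bright machined edges; on its middle a blue-green box-shaped body 46 mm (x) by 64 mm (y) from 16 to 56 mm above the underside, on that a round hub of 38 mm diameter, top at 62 mm.
- nest (a point): Home point on the plane of the three rest buttons, 26 mm above the bench: a homed housing has its underside's centre here and its axes along this frame's (either way round). Two pins stop its long side towards this frame's +x, one pin stops its short end towards +y. The -x and -y sides are open.
- fixture: Drilling fixture, fixed on the bench. Aluminium plate 16 mm thick; origin on the bench, 26 mm below the nest, same axes; the plate spans x = -65 to 75, y = -85 to 160 mm. Open clamp bar: upright at y = 75 to 110 mm, up to 130 mm above the bench, behind the single pin; closed, its pad bears on the flange at x = 0, y = 48 mm.
- side_pin_1: Steel stop pin, 14 mm in diameter, for the long side, at x = 47, y = 42 mm of the nest; origin at its foot on the plate, 16 mm above the bench; its top is 39 mm above the bench (3 mm lower than the top of a seated flange).
- side_pin_2: The other pin for the long side, alike; at x = 47, y = -42 mm of the nest.
- end_pin: The pin for the short end, alike; at x = 0, y = 67 mm of the nest.
- handle_grip (a point): Middle of the clamp handle's red round grip (about 19 mm thick, 78 mm long), on its axis, 85 mm from the handle's hinge. Open it leans up and towards the nest's +y; closed it points level to the nest's +y.
- handle_hinge (a point): Handle's hinge axis, at x = 0, y = 128 mm of the nest's frame and 60 mm above the bench; the axis runs along the nest's x.
- clamp_handle (a joint): Angle of the clamp handle, rad: 0 open (69 degrees above level), 1.29 fully down (level, hard stop just past dead centre). Friction of 0.2 N m keeps it where it is left; pushing the grip down closes it. Bar and pad swing over the flange, fast at first, slowly at the end; over the last 0.25 rad the sprung pad presses the flange, up to about 6 N.
- clamp_pad: Black rubber pad, 15 mm in diameter, on the clamp bar's spindle; its origin is the centre of the face that presses on the flange.
- tape_measure: Bystander: yellow tape measure, 38 x 88 x 62 mm, lying loose on the bench; origin at the centre of its underside.
- lug_box: Bystander: small box with a blue lid, 76 x 112 x 34 mm, lying loose on the bench; origin at the centre of its underside.
- marker_red: Bystander: marker pen with a red cap, 15 x 138 x 16 mm, lying loose on the bench; origin at the centre of its underside.

How it is judged:
By the outcome, as a careful person would: the job done as asked, in the order asked, and still so for the second after the job is handed in, with the robot touching nothing.
It also fails if it takes over 72 s, if anything falls off the work surface, if the arm or the gripper's body presses on something with over 40 N, if the wrist force passes 120 N, or if a joint passes its speed limit or range.

## Working session

There is one attempt and no reset: what is moved stays moved. The work goes in short steps, Python scripts to look and compute and a tool call to move; the robot and the scene stay as the last step left them, time stands still between calls to the robot, and variables do not carry over. Pictures are saved under pics/ and viewed, at most 10 in all, crops included, and the job is handed in when it is done.

Besides the shell and the picture viewer there is one more tool, called after "Call:" as name([rows], argument=value, ...), one row to a line, values as JSON. send_rows: Moves the arm, as the interface text tells. Its arguments: {"type":"object","properties":{"deltas":{"type":"array"},"squeeze":{"type":"number"}},"required":["deltas"]}

```bash
mkdir -p pics; ls; python3 - <<'E'
from rig import telemetry, optics
import cv2,numpy as np
for n in("top","side"):
    d=optics.get_image(n); cv2.imwrite(f"pics/{n}0.png",d["image"][:,:,::-1]); np.savez(f"{n}0.npz",**d)
    print(n,d["K"].tolist(),d["rvec"],d["tvec"])
s=telemetry.observe();print(s)
E
```

```text
pics
top [[361.7333906899962, 0.0, 253.2239972141079], [0.0, 361.7333906899962, 188.8332668545813], [0.0, 0.0, 1.0]] [ 2.14699371 -2.09786023  0.22006392] [-0.09451992  0.5453318   0.8487149 ]
side [[364.1304704301838, 0.0, 247.67481236630198], [0.0, 364.1304704301838, 196.7765652791764], [0.0, 0.0, 1.0]] [ 2.00077074 -0.59209683  0.34802066] [-0.50179709  0.20959947  0.78412465]
{'time_s': 0.1, 'q': array([ 5.67055686e+01,  2.18375582e+01,  7.43801947e+01,  2.34990363e-03,
        8.38569669e+01, -1.23360802e+01]), 'qvel': array([-0.09713465, -0.10102374, -0.20070392,  0.04435375, -0.07961468,
       -0.0310525 ]), 'joint_efforts': array([ 3.53468917e-03, -4.49224985e+01, -2.31656080e+01, -1.84282635e-04,
        3.66510285e-03,  4.24734901e-05]), 'position': array([0.19659633, 0.51341826, 0.25577075]), 'tool_rot': array([[-9.33838982e-01,  3.57692876e-01, -7.49962870e-04],
       [ 3.57693520e-01,  9.33838426e-01, -1.06766634e-03],
       [ 3.18447501e-04, -1.26528531e-03, -9.99999149e-01]]), 'ft_force': array([ 0.00951953, -0.11504201,  0.10377278]), 'wrist_torque': array([-0.04164739,  0.01005834, -0.06322063]), 'gripper_force': 0.0, 'grip_width': 0.08559280348173202}
```

View pics/top0.png

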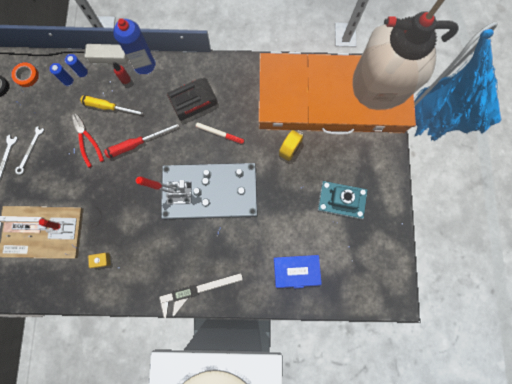

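View pics/side0.png

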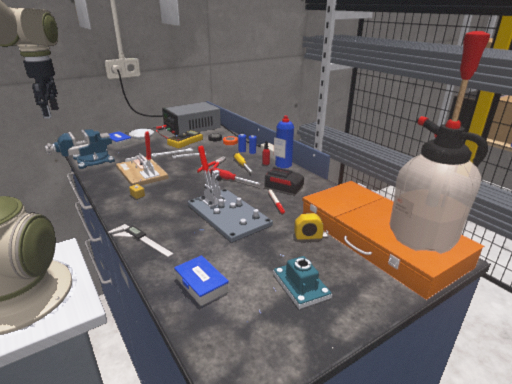

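The top view shows the fixture plate at px (162–257, 163–218) with its clamp at the left end. The housing is at about (343,199), the tape at (290,145), the marker at (220,133) and the box at (298,272).

```bash
cat > h.py <<'E'
import cv2,numpy as np
def cam(d):
    R,_=cv2.Rodrigues(d["rvec"]); return d["K"],R,np.array(d["tvec"]).ravel()
def ray(d,px,z):
    K,R,t=cam(d); px=np.atleast_2d(np.asarray(px,float))
    v=(R.T@np.linalg.inv(K)@np.c_[px,np.ones(len(px))].T).T; c=-R.T@t
    return c+v*((z-c[2])/v[:,2])[:,None]
def proj(d,P):
    return cv2.projectPoints(np.atleast_2d(np.asarray(P,float)),np.array(d["rvec"]),np.array(d["tvec"]),d["K"],None)[0][:,0]
def cloud(d):
    K,R,t=cam(d); Z=d["range_z"]; v,u=np.mgrid[:Z.shape[0],:Z.shape[1]]
    p=np.stack([(u-K[0,2])/K[0,0]*Z,(v-K[1,2])/K[1,1]*Z,Z],-1)
    return (p-t)@R
def rect(P):
    return cv2.minAreaRect(np.asarray(P*1000,np.float32))
E
python3 - <<'E'
from h import *
d=dict(np.load("top0.npz"));s=dict(np.load("side0.npz"))
C=cloud(d); z=C[...,2]
print("cam",-cam(d)[1].T@cam(d)[2])
hsv=cv2.cvtColor(d["image"],cv2.COLOR_RGB2HSV)
def box(u0,u1,v0,v1):
    m=np.zeros(z.shape,bool); m[v0:v1,u0:u1]=1; return m
def rep(n,m,zz):
    m=m.astype(np.uint8); k,l,st,c=cv2.connectedComponentsWithStats(m); i=1+np.argmax(st[1:,4]); m=(l==i).astype(np.uint8)
    cn=max(cv2.findContours(m,0,2)[0],key=cv2.contourArea)[:,0]
    print(n,"ray",rect(ray(d,cn,zz)[:,:2]),"depth z",np.median(z[m>0]))
    p=C[m>0]; print("   cloud",rect(p[:,:2]))
print("bench",np.median(z[box(200,260,225,250)]))
pl=box(150,265,155,225)
rep("plate",pl&(z>.008),.016)
hb=box(310,380,170,225)
rep("flange",hb&(z>.006)&(z<.03),.016)
rep("housing",hb&(z>.006),.016)
rep("body",hb&(z>.035)&(z<.08),.056)
rep("hub",hb&(z>.058),.062)
a=d["image"][150:230,150:380,::-1]; cv2.imwrite("pics/c1.png",cv2.resize(a,None,fx=3.4,fy=3.4,interpolation=3))
print("tape etc", proj(d,[[.5,0,0],[.5,.1,0]]))
m=pl&(hsv[...,1]>150)&((hsv[...,0]<8)|(hsv[...,0]>172))&(hsv[...,2]>80)
p=C[m]; print("red",len(p),np.median(p,0),p.min(0),p.max(0))
for n,u0,u1,v0,v1 in(("tape",275,310,125,165),("box",270,325,250,292),("mark",193,247,118,147)):
    p=C[box(u0,u1,v0,v1)&(z>.008)];print(n,p.min(0),p.max(0))
E
```

```text
cam [ 0.37088434 -0.07486674  0.93993486]
bench -0.00016954120809491684
plate ray ((549.3292236328125, 47.59345245361328), (141.56761169433594, 277.8030090332031), 2.408633232116699) depth z 0.016158939791746544
   cloud ((495.08758544921875, 32.057586669921875), (254.35389709472656, 246.2493896484375), 1.6203064918518066)
flange ray ((533.1411743164062, -314.13616943359375), (120.11715698242188, 80.58554077148438), 80.314453125) depth z 0.016071672485052466
   cloud ((534.1746215820312, -315.10736083984375), (119.21724700927734, 79.72874450683594), 80.30490112304688)
housing ray ((532.6485595703125, -314.09063720703125), (120.24250030517578, 81.86314392089844), 80.4942626953125) depth z 0.017912276073698944
   cloud ((494.7318420410156, -216.20486450195312), (127.13229370117188, 353.68927001953125), 21.455659866333008)
body ray ((532.5101318359375, -311.016845703125), (76.037109375, 48.70018005371094), 80.5716323852539) depth z 0.05620218112637232
   cloud ((534.3524780273438, -315.1906433105469), (77.022216796875, 46.51939010620117), 80.63981628417969)
hub ray ((534.513427734375, -315.7406005859375), (36.42478942871094, 39.51567840576172), 53.11696243286133) depth z 0.0622813329525848
   cloud ((451.9754638671875, -209.2853546142578), (38.59526062011719, 311.5877380371094), 38.1624870300293)
tape etc [[221.28969098 209.89148671]
 [183.0235513  208.99411323]]
red 65 [0.53630276 0.14349215 0.13087612] [ 0.37088434 -0.07486674  0.11394661] [0.54312694 0.15114674 0.93993486]
tape [ 0.37088434 -0.22987791  0.00801913] [ 0.72804553 -0.07486674  0.93993486]
box [ 0.31078308 -0.25231064  0.00862841] [ 0.38881765 -0.07486674  0.93993486]
mark [ 0.37088434 -0.07486674  0.00800336] [0.73654709 0.07642073 0.93993486]
```

View pics/c1.png

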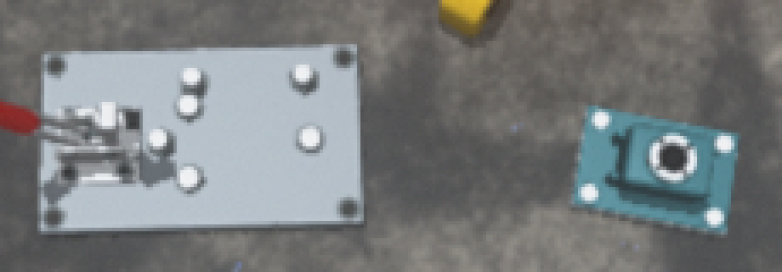

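The crop shows the side pins at crop px (303,75) and (190,78), the end pin at (158,140), and the three rest buttons at (188,103), (310,137) and (188,177). The housing is at the right, with its hub at (672,157).

```bash
python3 - <<'E'
from h import *
d=dict(np.load("top0.npz"));s=dict(np.load("side0.npz"))
C=cloud(d); z=C[...,2]; ok=d["range_z"]>0
u,v=np.meshgrid(range(512),range(384))
pl=ok&(u>150)&(u<265)&(v>155)&(v<225)
m=(pl&(z>.011)&(z<.021)).astype(np.uint8)
m=cv2.morphologyEx(m,cv2.MORPH_OPEN,np.ones((3,3)))
P=C[m>0]; print("plate",rect(P[:,:2]))
# edges by line fits on contour
cn=max(cv2.findContours(m,0,1)[0],key=cv2.contourArea)[:,0]
W=ray(d,cn,.016)[:,:2]
for nm,ax,side in(("xlo",0,0),("xhi",0,1),("ylo",1,0)):
    e=W[:,ax].max() if side else W[:,ax].min(); q=W[abs(W[:,ax]-e)<.008]
    if ax==0:q=q[(W[abs(W[:,ax]-e)<.008][:,1]>-.06)&(q[:,1]<.14)]
    else:q=q[(q[:,0]>.49)&(q[:,0]<.6)]
    f=cv2.fitLine(q.astype(np.float32),cv2.DIST_HUBER,0,.01,.01).ravel();print(nm,len(q),np.degrees(np.arctan2(f[1],f[0])),f[2:])
g=cv2.cvtColor(d["image"],cv2.COLOR_RGB2GRAY)
for nm,lo,hi,zz in(("raised pins/buttons",.0225,.043,0),):
    k,l,st,c=cv2.connectedComponentsWithStats((pl&(z>lo)&(z<hi)).astype(np.uint8))
    for i in range(1,k):
        if st[i,4]>4: q=C[l==i]; zz=np.percentile(q[:,2],80); print(st[i,4],zz, c[i], ray(d,c[i],zz)[0])
S=cloud(s); so=s["range_z"]>0
# side view housing/plate check
m=so&(S[...,0]>.45)&(S[...,0]<.62)&(S[...,1]>-.4)&(S[...,1]<-.24)
q=S[m&(S[...,2]>.059)&(S[...,2]<.066)];print("hub side",len(q),rect(q[:,:2]))
q=S[m&(S[...,2]>.012)&(S[...,2]<.019)];print("flange side",len(q),rect(q[:,:2]))
for nm,A,o in(("top",C,ok),("side",S,so)):
    q=A[o&(A[...,0]>.42)&(A[...,0]<.63)&(A[...,1]>.06)&(A[...,1]<.25)&(A[...,2]>.07)&(A[...,2]<.25)]
    r=d["image"] if nm=="top" else s["image"]
    mm=o&(A[...,0]>.42)&(A[...,0]<.63)&(A[...,1]>.06)&(A[...,1]<.25)&(A[...,2]>.05)&(A[...,2]<.25)
    red=mm&(r[...,0]>120)&(r[...,1]<60);Q=A[red];print("grip",nm,len(Q),Q.mean(0),Q.min(0),Q.max(0)); print("clamp max",q.max(0),q.min(0))
E
```

```text
plate ((550.747802734375, 33.513816833496094), (140.5326385498047, 244.99383544921875), 3.019212245941162)
xlo 56 -87.25986 [0.47988775 0.05658909]
xhi 51 -86.99481 [0.6203084  0.01295987]
ylo 41 3.0092273 [ 0.5548809  -0.08758117]
36 0.03911141144909848 [238.80555556 171.80555556] [ 0.59397722 -0.04408366  0.03911141]
39 0.039066827575283784 [206.51282051 172.94871795] [0.58891727 0.03836247 0.03906683]
27 0.026711835686507514 [205.2962963  180.22222222] [0.57252671 0.04214097 0.02671184]
27 0.026852448589476476 [240.77777778 189.7037037 ] [ 0.54978749 -0.05014026  0.02685245]
32 0.03866105199124247 [196.5625 190.8125] [0.54188678 0.0613776  0.03866105]
41 0.03804071307421486 [169.53658537 198.53658537] [0.52053288 0.12843123 0.03804071]
22 0.03693164666972241 [182.27272727 196.09090909] [0.5277542  0.09698871 0.03693165]
20 0.02646889152421144 [186.5 199.8] [0.52022358 0.08763513 0.02646889]
32 0.02655025982963165 [205.5 201.5] [0.51697813 0.03898537 0.02655026]
hub side 170 ((533.2330932617188, -314.81878662109375), (36.25305938720703, 36.0248908996582), 50.65829849243164)
flange side 727 ((532.9752197265625, -314.6063232421875), (120.99390411376953, 81.04778289794922), 80.05616760253906)
grip top 147 [0.53716717 0.15360307 0.15361127] [0.52924634 0.13500733 0.11396687] [0.54474185 0.17446881 0.17797146]
clamp max [0.55142851 0.17446881 0.17797146] [0.52924634 0.06358756 0.07012823]
grip side 127 [0.53636856 0.15039493 0.1417795 ] [0.52894111 0.13360556 0.10635012] [0.54626431 0.16944672 0.17604334]
clamp max [0.55103055 0.16944672 0.17621069] [0.52894111 0.06326532 0.07053518]
```

Call:
send_rows([
  [[0, 0, 0, 0, 0, 0.172, 1], [0, 0, 0, 0, 0, 0.172, 1], [0, 0, 0, 0, 0, 0.172, 1], [0, 0, 0, 0, 0, 0.172, 1], [0, 0, 0, 0, 0, 0.172, 1], [0, 0, 0, 0, 0, 0.172, 1], [0, 0, 0, 0, 0, 0.172, 1], [0, 0, 0, 0, 0, 0.17, 1], [0, 0, 0, 0, 0, 0, 1]],
])

```text
time_s: 1.23
position: [0.1966, 0.5135, 0.256]
tool_rot: [[0.167, 0.986, -0.0], [0.986, -0.167, -0.001], [-0.001, -0.0, -1.0]]
ft_force: [-0.7, -1.2, 0.1]
grip_width: 0.0851
gripper_force: 0.0
```

Call:
send_rows([
  [[-0.0475, 0.0295, 0, 0, 0, 0, 1], [-0.0475, 0.0295, 0, 0, 0, 0, 1], [-0.0475, 0.0295, 0, 0, 0, 0, 1], [-0.0475, 0.0295, 0, 0, 0, 0, 1], [-0.0475, 0.0295, 0, 0, 0, 0, 1], [-0.0475, 0.0295, 0, 0, 0, 0, 1], [-0.0475, 0.0295, 0, 0, 0, 0, 1], [-0.0475, 0.0295, 0, 0, 0, 0, 1], [-0.0475, 0.0295, 0, 0, 0, 0, 1], [-0.0475, 0.0295, 0, 0, 0, 0, 1], [-0.0475, 0.0295, 0, 0, 0, 0, 1], [-0.0475, 0.0295, 0, 0, 0, 0, 1]],
])

```text
time_s: 2.72
position: [0.4502, -0.1097, 0.2563]
tool_rot: [[0.164, 0.986, 0.0], [0.986, -0.164, 0.0], [0.0, 0.0, -1.0]]
ft_force: [0.6, 0.7, -0.5]
grip_width: 0.0855
gripper_force: 0.0
```

Call:
send_rows([
  [[-0.0475, 0.0295, 0, 0, 0, 0, 1], [-0.0475, 0.0295, 0, 0, 0, 0, 1], [-0.0475, 0.0295, 0, 0, 0, 0, 1], [-0.0475, 0.0295, 0, 0, 0, 0, 1], [0, 0, 0.05, 0, 0, 0, 1], [0, 0, 0.05, 0, 0, 0, 1], [0, 0, 0, 0, 0, 0, 1], [0, 0, 0, 0, 0, 0, 1]],
])

```text
time_s: 3.72
position: [0.5349, -0.3155, 0.1584]
tool_rot: [[0.166, 0.986, 0.002], [0.986, -0.166, -0.002], [-0.002, 0.003, -1.0]]
ft_force: [-0.2, -0.9, 0.9]
grip_width: 0.0853
gripper_force: 0.0
```

Call:
send_rows([
  [[0, 0, 0.04, 0, 0, 0, 1], [0, 0, 0.04, 0, 0, 0, 1], [0, 0, 0.02, 0, 0, 0, 1], [0, 0, 0.012, 0, 0, 0, 1], [0, 0, 0, 0, 0, 0, 1], [0, 0, 0, 0, 0, 0, 0.2], [0, 0, 0, 0, 0, 0, 0.2], [0, 0, 0, 0, 0, 0, 0.2], [0, 0, 0, 0, 0, 0, -0.5], [0, 0, 0, 0, 0, 0, -0.5], [0, 0, 0, 0, 0, 0, -0.5], [0, 0, 0, 0, 0, 0, -0.5]],
], squeeze=40)

```text
time_s: 5.22
position: [0.5342, -0.315, 0.0448]
tool_rot: [[0.168, 0.986, 0.0], [0.986, -0.168, -0.0], [-0.0, 0.0, -1.0]]
ft_force: [-1.7, 1.1, 5.3]
grip_width: 0.0455
gripper_force: 43.2
```

Call:
send_rows([
  [[0, 0, -0.01, 0, 0, 0, -0.5], [0, 0, -0.03, 0, 0, 0, -0.5], [0, 0, -0.04, 0, 0, 0, -0.5], [0, 0, -0.02, 0, 0, -0.11, -0.5], [0, 0, 0, 0, 0, -0.11, -0.5], [0, 0, 0, 0, 0, 0, -0.5], [0.03, 0.003, 0, 0, 0, 0, -0.5], [0.045, 0.003, 0, 0, 0, 0, -0.5], [0.045, 0.003, 0, 0, 0, 0, -0.5], [0.045, 0.003, 0, 0, 0, 0, -0.5], [0.045, 0.003, 0, 0, 0, 0, -0.5], [0, 0, 0, 0, 0, 0, -0.5]],
])

```text
time_s: 6.72
position: [0.5379, -0.1015, 0.144]
tool_rot: [[-0.052, 0.999, -0.002], [0.999, 0.052, 0.001], [0.001, -0.002, -1.0]]
ft_force: [-0.2, -0.2, -4.9]
grip_width: 0.0453
gripper_force: 42.5
```

Call:
send_rows([
  [[0.04, 0.002, 0, 0, 0, 0, -0.5], [0.03, 0.002, 0, 0, 0, 0, -0.5], [0.02, 0.002, 0, 0, 0, 0, -0.5], [0, 0, 0, 0, 0, 0, -0.5], [0, 0, 0, 0, 0, 0, -0.5]],
])

```text
time_s: 7.35
position: [0.54, -0.0152, 0.1442]
tool_rot: [[-0.05, 0.999, -0.0], [0.999, 0.05, -0.0], [-0.0, -0.0, -1.0]]
ft_force: [-0.1, -1.5, -5.2]
grip_width: 0.0452
gripper_force: 42.5
```

```bash
python3 - <<'E'
from h import *
from rig import telemetry, optics
t=telemetry.observe();print(t["position"],t["tool_rot"],t["ft_force"],t["wrist_torque"],t["grip_width"])
ims=[]
for n in("top","side"):
    d=optics.get_image(n);np.savez(f"{n}1.npz",**d)
    C=cloud(d);p=t["position"];Cz=C[...,2]
    c=proj(d,p)[0].astype(int);a=d["image"][max(0,c[1]-60):c[1]+60,max(0,c[0]-60):c[0]+60,::-1];ims.append(cv2.resize(a,(390,390),interpolation=3))
cv2.imwrite("pics/c2.png",np.hstack(ims))
E
```

```text
[ 0.54003279 -0.01519067  0.14422799] [[-4.99507953e-02  9.98751680e-01 -2.53644123e-05]
 [ 9.98751584e-01  4.99507794e-02 -4.38939246e-04]
 [-4.37124337e-04 -4.72581114e-05 -9.99999903e-01]] [-0.07700708 -1.51591477 -5.16117885] [ 0.01447781 -0.0082841   0.00877371] 0.04520636696959192
```

View pics/c2.png

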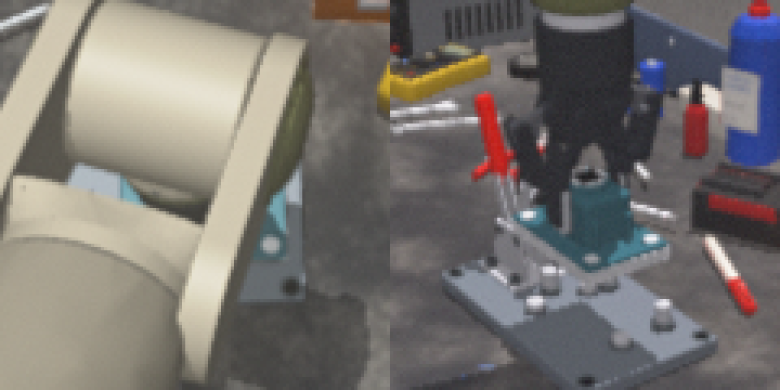

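The housing hangs level in the fingers over the plate. In the side view it is in front of the clamp bar, and the pins below are clear. I'll lower it.

Call:
send_rows([
  [[0, 0, 0.025, 0, 0, 0, -0.5], [0, 0, 0.025, 0, 0, 0, -0.5], [0, 0, 0.015, 0, 0, 0, -0.5], [0, 0, 0.004, 0, 0, 0, -0.5], [0, 0, 0, 0, 0, 0, -0.5], [0, 0, 0, 0, 0, 0, -0.5]],
])

```text
time_s: 8.2
position: [0.5403, -0.0144, 0.0761]
tool_rot: [[-0.051, 0.999, 0.002], [0.999, 0.051, -0.0], [-0.0, 0.002, -1.0]]
ft_force: [-0.2, -0.2, -5.1]
grip_width: 0.0454
gripper_force: 42.3
```

Call:
send_rows([
  [[0, 0, 0.001, 0, 0, 0, -0.5], [0, 0, 0.001, 0, 0, 0, -0.5], [0, 0, 0.001, 0, 0, 0, -0.5], [0, 0, 0, 0, 0, 0, -0.5]],
])

```text
time_s: 8.7
position: [0.5398, -0.0143, 0.0723]
tool_rot: [[-0.051, 0.999, -0.0], [0.999, 0.051, 0.0], [0.0, -0.0, -1.0]]
ft_force: [0.4, -0.4, -4.6]
grip_width: 0.0454
gripper_force: 42.3
```

```bash
cat > look.py <<'E'
from h import *
from rig import telemetry, optics
import sys
t=telemetry.observe()
for k in("position","ft_force","wrist_torque","grip_width"):print(k,np.round(t[k],4))
th=np.radians(2.97);X=np.array([np.cos(th),np.sin(th)]);Y=np.array([-X[1],X[0]]);N=np.array([.5468,-.0045])
for n in("side","top"):
    d=optics.get_image(n);np.savez(f"{n}_{sys.argv[1]}.npz",**d);C=cloud(d);ok=d["range_z"]>0
    q=C[...,:2]-N;x=q@X;y=q@Y;z=C[...,2]
    r=ok&(x>-.09)&(x<.045)&(y>-.09)&(y<.066)
    Q=C[r&(z>.036)&(z<.0465)]
    if len(Q)<50:print(n,"few");continue
    A=np.c_[Q[:,:2]-N,np.ones(len(Q))];f=np.linalg.lstsq(A,Q[:,2],rcond=None)[0]
    m=r&(z>.0385)&(z<.0455);xx,yy=x[m],y[m]
    print(n,m.sum(),"plane",f.round(4),"x",np.percentile(xx,[.5,99.5]).round(4),"y",np.percentile(yy,[.5,99.5]).round(4),"pinTop?")
    R=rect(np.c_[xx,yy]);print("  rect nest frame",np.round(R[0],1),np.round(R[1],1),round(R[2],2))
E
python3 look.py a
```

```text
position [ 0.5398 -0.0143  0.0723]
ft_force [ 0.369  -0.4145 -4.5791]
wrist_torque [0.004  0.0406 0.0837]
grip_width 0.0454
side 349 plane [0.0134 0.0121 0.0434] x [-0.0478  0.0348] y [-0.0695  0.0498] pinTop?
  rect nest frame [-1.1 -9.8] [120.7  92.9] 89.26
top 99 plane [0.0234 0.012  0.0446] x [-0.0465 -0.0023] y [-0.0693 -0.0467] pinTop?
  rect nest frame [-23.7 -57.4] [22.6 46. ] 88.35
```

Call:
send_rows([
  [[0, 0, 0.0007, 0, 0, 0, -0.5], [0, 0, 0.0006, 0, 0, 0, -0.5], [0, 0, 0, 0, 0, 0, -0.5], [0, 0, 0, 0, 0, 0, -0.5]],
])

```text
time_s: 9.3
position: [0.5398, -0.0143, 0.071]
tool_rot: [[-0.051, 0.999, -0.0], [0.999, 0.051, 0.0], [0.0, -0.0, -1.0]]
ft_force: [-0.0, -1.0, -3.8]
grip_width: 0.0454
gripper_force: 42.3
```

Call:
send_rows([
  [[0, 0, 0.0005, 0, 0, 0, -0.5], [0, 0, 0.0003, 0, 0, 0, -0.5], [0, 0, 0, 0, 0, 0, -0.5]],
])

```text
time_s: 9.68
position: [0.5399, -0.0143, 0.0708]
tool_rot: [[-0.051, 0.999, 0.001], [0.999, 0.051, -0.0], [-0.0, 0.001, -1.0]]
ft_force: [-3.3, 1.1, 5.9]
grip_width: 0.0459
gripper_force: 43.6
```

Call:
send_rows([
  [[0, 0, 0, 0, 0, 0, 0.3], [0, 0, 0, 0, 0, 0, 0.3], [0, 0, -0.001, 0, 0, 0, 0.3], [0, 0, 0, 0, 0, 0, 0.3]],
], squeeze=25)

```text
time_s: 10.18
position: [0.54, -0.0143, 0.0713]
tool_rot: [[-0.051, 0.999, 0.0], [0.999, 0.051, -0.0], [-0.0, 0.0, -1.0]]
ft_force: [-0.2, -0.8, 1.1]
grip_width: 0.0556
gripper_force: 0.0
```

```bash
python3 look.py b
```

```text
position [ 0.54   -0.0143  0.0713]
ft_force [-0.2186 -0.7687  1.148 ]
wrist_torque [ 0.0311  0.043  -0.0061]
grip_width 0.0556
side 339 plane [0.0052 0.0077 0.042 ] x [-0.0481  0.0446] y [-0.0683  0.0498] pinTop?
  rect nest frame [-2.5 -7.6] [ 94.4 121.5] 0.16
top 103 plane [-0.0076 -0.0512  0.0383] x [-0.0457 -0.0024] y [-0.0693 -0.0481] pinTop?
  rect nest frame [-23.5 -58.7] [20.1 45.9] 88.39
```

Call:
send_rows([
  [[0, 0.002, 0, 0, 0, 0, 0.3], [0, 0.002, 0, 0, 0, 0, 0.3], [0, 0.0015, 0, 0, 0, 0, 0.3], [0, 0.0015, 0, 0, 0, 0, 0.3], [0, 0.001, 0, 0, 0, 0, 0.3], [0, 0.001, 0, 0, 0, 0, 0.3], [0, 0.001, 0, 0, 0, 0, 0.3], [0, 0, 0, 0, 0, 0, 0.3]],
])

```text
time_s: 11.28
position: [0.5499, -0.0137, 0.0712]
tool_rot: [[-0.051, 0.999, 0.0], [0.999, 0.051, 0.0], [0.0, 0.0, -1.0]]
ft_force: [-2.7, -0.2, 1.6]
grip_width: 0.0556
gripper_force: 1.5
```

Call:
send_rows([
  [[0, 0.0005, 0, 0, 0, 0, 0.3], [0, 0.0005, 0, 0, 0, 0, 0.3], [0, 0, 0, 0, 0, 0, 0.3]],
])

```text
time_s: 11.65
position: [0.5508, -0.0137, 0.0712]
tool_rot: [[-0.051, 0.999, -0.0], [0.999, 0.051, 0.0], [0.0, -0.0, -1.0]]
ft_force: [-3.6, 0.2, 2.9]
grip_width: 0.0556
gripper_force: 1.7
```

Call:
send_rows([
  [[0, 0.0005, 0, 0, 0, 0, 0.3], [0, 0.0005, 0, 0, 0, 0, 0.3], [0, 0, 0, 0, 0, 0, 0.3]],
])

```text
time_s: 12.02
position: [0.5519, -0.0137, 0.0712]
tool_rot: [[-0.051, 0.999, 0.0], [0.999, 0.051, 0.0], [0.0, 0.0, -1.0]]
ft_force: [-3.3, 0.8, 2.6]
grip_width: 0.0556
gripper_force: 1.7
```

Call:
send_rows([
  [[0, 0.0005, 0, 0, 0, 0, 0.3], [0, 0, 0, 0, 0, 0, 0.3]],
])

```text
time_s: 12.28
position: [0.5524, -0.0137, 0.0712]
tool_rot: [[-0.051, 0.999, 0.0], [0.999, 0.051, 0.0], [0.0, 0.0, -1.0]]
ft_force: [-2.7, -0.1, 2.8]
grip_width: 0.0559
gripper_force: 1.8
```

Call:
send_rows([
  [[0, 0.0005, 0, 0, 0, 0, 0.3], [0, 0, 0, 0, 0, 0, 0.3]],
])

```text
time_s: 12.52
position: [0.5524, -0.0136, 0.0712]
tool_rot: [[-0.051, 0.999, -0.001], [0.999, 0.051, -0.0], [0.0, -0.001, -1.0]]
ft_force: [-6.0, -1.0, 4.0]
grip_width: 0.0554
gripper_force: 2.9
```

Call:
send_rows([
  [[0, 0.0005, 0, 0, 0, 0, 0.3], [0, 0, 0, 0, 0, 0, 0.3]],
])

```text
time_s: 12.78
position: [0.5525, -0.0136, 0.0712]
tool_rot: [[-0.051, 0.999, -0.002], [0.999, 0.051, -0.0], [0.0, -0.002, -1.0]]
ft_force: [-7.5, -1.2, 4.8]
grip_width: 0.0553
gripper_force: 3.9
```

```bash
python3 look.py c; python3 - <<'E'
from h import *
d=dict(np.load("side_c.npz"));c=proj(d,[.55,0,.03])[0].astype(int)
a=d["image"][c[1]-45:c[1]+45,c[0]-55:c[0]+55,::-1];cv2.imwrite("pics/c3.png",cv2.resize(a,None,fx=6,fy=6,interpolation=3))
E
```

```text
position [ 0.5525 -0.0136  0.0712]
ft_force [-7.543  -1.2402  4.7511]
wrist_torque [-0.1337  1.2993  0.075 ]
grip_width 0.0553
side 354 plane [0.0078 0.0073 0.042 ] x [-0.0398  0.0384] y [-0.0696  0.0634] pinTop?
  rect nest frame [ 0.1 -2.1] [ 80.4 136. ] 0.1
top 144 plane [-0.0001  0.0563  0.0447] x [-0.0375  0.0155] y [-0.0697 -0.0451] pinTop?
  rect nest frame [-10.5 -56.6] [25.1 56.8] 88.37
```

View pics/c3.png

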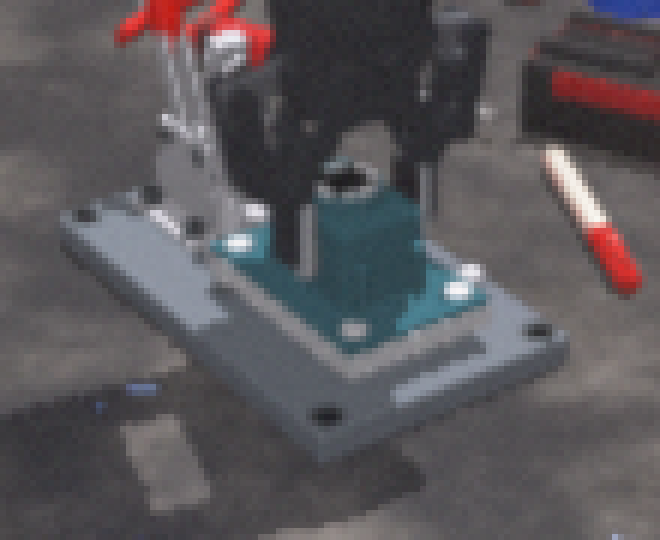

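The side view shows the housing flat with its long side against the two pins. It is still about 9.5 mm short of the end pin. Next I'll push its -y end with closed fingers.

Call:
send_rows([
  [[0, -0.003, 0, 0, 0, 0, 0.3], [0, -0.003, 0, 0, 0, 0, 0.35], [0, 0, -0.02, 0, 0, 0, 0.35], [0, 0, -0.037, 0, 0, 0, 0.3], [0, 0, 0, 0, 0, 0, 0], [-0.04, 0, 0, 0, 0, 0, -1], [-0.043, 0, 0, 0, 0, 0, -1], [0, 0, 0, 0, 0, 0, -1], [0, 0, 0, 0, 0, 0, -1], [0, 0, 0, 0, 0, 0, -1]],
])

```text
time_s: 14.12
position: [0.5515, -0.0958, 0.128]
tool_rot: [[-0.052, 0.999, -0.0], [0.999, 0.052, 0.0], [0.0, -0.0, -1.0]]
ft_force: [-0.4, 0.7, 0.2]
grip_width: -0.0001
gripper_force: 0.0
```

```bash
python3 look.py d
```

```text
position [ 0.5515 -0.0958  0.128 ]
ft_force [-0.4256  0.7293  0.2154]
wrist_torque [-0.0392 -0.0024 -0.007 ]
grip_width -0.0001
side 350 plane [0.0097 0.0062 0.0419] x [-0.0395  0.0411] y [-0.0698  0.0635] pinTop?
  rect nest frame [ 1.6 -2.4] [ 83.7 136.7] 1.3
top few
```

Call:
send_rows([
  [[0, 0, 0.03, 0, 0, 0, -1], [0, 0, 0.025, 0, 0, 0, -1], [0, 0, 0.013, 0, 0, 0, -1], [0, 0, 0, 0, 0, 0, -1], [0.002, 0, 0, 0, 0, 0, -1], [0.002, 0, 0, 0, 0, 0, -1], [0.002, 0, 0, 0, 0, 0, -1], [0.002, 0, 0, 0, 0, 0, -1], [0.001, 0, 0, 0, 0, 0, -1], [0.001, 0, 0, 0, 0, 0, -1], [0, 0, 0, 0, 0, 0, -1]],
])

```text
time_s: 15.6
position: [0.5511, -0.0868, 0.0602]
tool_rot: [[-0.051, 0.999, -0.0], [0.999, 0.051, 0.0], [0.0, -0.0, -1.0]]
ft_force: [-0.5, -0.2, -0.2]
grip_width: -0.0001
gripper_force: 0.0
```

Call:
send_rows([
  [[0.001, 0, 0, 0, 0, 0, -1], [0.001, 0, 0, 0, 0, 0, -1], [0.001, 0, 0, 0, 0, 0, -1], [0, 0, 0, 0, 0, 0, -1]],
])

```text
time_s: 16.1
position: [0.5509, -0.0838, 0.0602]
tool_rot: [[-0.051, 0.999, -0.0], [0.999, 0.051, -0.0], [-0.0, -0.0, -1.0]]
ft_force: [-0.5, -0.8, -0.2]
grip_width: -0.0002
gripper_force: 0.2
```

Call:
send_rows([
  [[0.001, 0, 0, 0, 0, 0, -1], [0.001, 0, 0, 0, 0, 0, -1], [0.001, 0, 0, 0, 0, 0, -1], [0.001, 0, 0, 0, 0, 0, -1], [0, 0, 0, 0, 0, 0, -1]],
])

```text
time_s: 16.73
position: [0.5507, -0.0797, 0.0602]
tool_rot: [[-0.051, 0.999, -0.0], [0.999, 0.051, 0.0], [0.0, -0.0, -1.0]]
ft_force: [-0.9, -2.8, 0.8]
grip_width: -0.0002
gripper_force: 1.0
```

Call:
send_rows([
  [[0.0007, 0, 0, 0, 0, 0, -1], [0.0007, 0, 0, 0, 0, 0, -1], [0.0006, 0, 0, 0, 0, 0, -1], [0, 0, 0, 0, 0, 0, -1]],
])

```text
time_s: 17.23
position: [0.5506, -0.0777, 0.0602]
tool_rot: [[-0.051, 0.999, -0.0], [0.999, 0.051, 0.0], [0.0, -0.0, -1.0]]
ft_force: [-0.8, -2.6, -0.6]
grip_width: 0.0002
gripper_force: 1.1
```

Call:
send_rows([
  [[0.0005, 0, 0, 0, 0, 0, -1], [0.0005, 0, 0, 0, 0, 0, -1], [0, 0, 0, 0, 0, 0, -1]],
])

```text
time_s: 17.6
position: [0.5505, -0.0768, 0.0602]
tool_rot: [[-0.051, 0.999, -0.0], [0.999, 0.051, 0.0], [0.0, -0.0, -1.0]]
ft_force: [-1.8, -2.8, -0.2]
grip_width: -0.0002
gripper_force: 1.2
```

Call:
send_rows([
  [[0.0005, 0, 0, 0, 0, 0, -1], [0.0005, 0, 0, 0, 0, 0, -1], [0, 0, 0, 0, 0, 0, -1]],
])

```text
time_s: 17.98
position: [0.5505, -0.0757, 0.0602]
tool_rot: [[-0.051, 0.999, -0.0], [0.999, 0.051, 0.0], [0.0, -0.0, -1.0]]
ft_force: [-1.2, -2.9, 0.4]
grip_width: 0.0002
gripper_force: 1.2
```

```bash
python3 look.py e
```

```text
position [ 0.5505 -0.0757  0.0602]
ft_force [-1.1723 -2.9107  0.4024]
wrist_torque [-0.4003  0.1036  0.0258]
grip_width 0.0002
side 265 plane [0.0108 0.0035 0.042 ] x [-0.0406  0.0419] y [-0.0834  0.0582] pinTop?
  rect nest frame [-13.5 -10.9] [ 80.7 145.8] 23.8
top few
```

Call:
send_rows([
  [[0.0005, 0, 0, 0, 0, 0, -1], [0, 0, 0, 0, 0, 0, -1]],
])

```text
time_s: 18.32
position: [0.5505, -0.0753, 0.0602]
tool_rot: [[-0.051, 0.999, 0.0], [0.999, 0.051, -0.0], [-0.0, 0.0, -1.0]]
ft_force: [-0.3, -2.5, 0.2]
grip_width: -0.0003
gripper_force: 1.3
```

Call:
send_rows([
  [[0.0005, 0, 0, 0, 0, 0, -1], [0, 0, 0, 0, 0, 0, -1]],
])

```text
time_s: 18.58
position: [0.5504, -0.0748, 0.0602]
tool_rot: [[-0.051, 0.999, -0.0], [0.999, 0.051, 0.0], [0.0, -0.0, -1.0]]
ft_force: [-1.4, -2.4, 0.2]
grip_width: -0.0002
gripper_force: 1.3
```

Call:
send_rows([
  [[0.0005, 0, 0, 0, 0, 0, -1], [0, 0, 0, 0, 0, 0, -1]],
])

```text
time_s: 18.82
position: [0.5504, -0.0743, 0.0602]
tool_rot: [[-0.051, 0.999, 0.0], [0.999, 0.051, 0.0], [0.0, 0.0, -1.0]]
ft_force: [-1.3, -2.0, 0.1]
grip_width: -0.0003
gripper_force: 1.3
```

Call:
send_rows([
  [[0.0005, 0, 0, 0, 0, 0, -1], [0, 0, 0, 0, 0, 0, -1]],
])

```text
time_s: 19.08
position: [0.5504, -0.0738, 0.0602]
tool_rot: [[-0.051, 0.999, -0.0], [0.999, 0.051, 0.0], [0.0, -0.0, -1.0]]
ft_force: [-1.2, -2.7, 0.4]
grip_width: 0.0002
gripper_force: 1.3
```

Call:
send_rows([
  [[0.0005, 0, 0, 0, 0, 0, -1], [0, 0, 0, 0, 0, 0, -1]],
])

```text
time_s: 19.32
position: [0.5504, -0.0734, 0.0602]
tool_rot: [[-0.051, 0.999, 0.0], [0.999, 0.051, -0.0], [-0.0, 0.0, -1.0]]
ft_force: [-1.2, -3.7, -0.9]
grip_width: 0.0003
gripper_force: 1.8
```

Call:
send_rows([
  [[0.0005, 0, 0, 0, 0, 0, -1], [0, 0, 0, 0, 0, 0, -1]],
])

```text
time_s: 19.58
position: [0.5504, -0.0733, 0.0603]
tool_rot: [[-0.051, 0.999, 0.0], [0.999, 0.051, -0.001], [-0.001, 0.0, -1.0]]
ft_force: [-1.4, -6.3, -0.1]
grip_width: 0.0002
gripper_force: 3.0
```

Call:
send_rows([
  [[0.0004, 0, 0, 0, 0, 0, -1], [0, 0, 0, 0, 0, 0, -1], [-0.003, 0, 0, 0, 0, 0, -1], [-0.012, 0, 0, 0, 0, 0, -1], [0, 0, -0.03, 0, 0, 0, -1], [0, 0, -0.04, 0, 0, 0, -1], [0, 0, 0, 0, 0, 0, -1]],
])

```text
time_s: 20.45
position: [0.5523, -0.0882, 0.1329]
tool_rot: [[-0.051, 0.999, 0.006], [0.999, 0.051, -0.002], [-0.002, 0.005, -1.0]]
ft_force: [-0.7, 0.4, -0.4]
grip_width: 0.0004
gripper_force: 0.0
```

```bash
python3 look.py f; python3 - <<'E'
from h import *
# side-view flange: -x long edge and -y short edge line fits (nest frame), depth mask
th=np.radians(2.97);X=np.array([np.cos(th),np.sin(th)]);Y=np.array([-X[1],X[0]]);N=np.array([.5468,-.0045])
for f in "bdf":
    d=dict(np.load(f"side_{f}.npz"));C=cloud(d);q=C[...,:2]-N;x=q@X;y=q@Y;z=C[...,2]
    m=(d["range_z"]>0)&(z>.0385)&(z<.0455)&(x>-.06)&(y>-.09)&(y<.075)
    o=[]
    for a,b,bins in((y,x,np.arange(-.055,.045,.008)),(x,y,np.arange(-.034,.034,.008))):
        P=[(np.median(a[k]),b[k].min()) for i in bins if (k:=m&(a>=i)&(a<i+.008)).sum()>5]
        P=np.array(P);pf=np.polyfit(*P.T,1);o.append((np.degrees(np.arctan(pf[0])).round(2),np.median(P[:,1]).round(4),len(P)))
    print(f,"-x edge (deg, pos)",o[0]," -y edge",o[1])
d=dict(np.load("side_f.npz"));c=proj(d,[.55,0.02,.03])[0].astype(int)
a=d["image"][c[1]-45:c[1]+45,c[0]-55:c[0]+55,::-1]
e=dict(np.load("top_f.npz"));c=proj(e,[.55,0.02,.03])[0].astype(int);b=e["image"][c[1]-45:c[1]+45,c[0]-55:c[0]+45,::-1]
cv2.imwrite("pics/c4.png",cv2.resize(np.hstack([a,b]),None,fx=3.7,fy=3.7,interpolation=3))
E
```

```text
position [ 0.5523 -0.0882  0.1329]
ft_force [-0.6693  0.4079 -0.4036]
wrist_torque [ 0.0146 -0.0026 -0.0098]
grip_width 0.0004
side 347 plane [0.0173 0.0143 0.0421] x [-0.0394  0.0398] y [-0.0598  0.0593] pinTop?
  rect nest frame [2.1 0.4] [ 84.1 121.6] 0.98
top few
b -x edge (deg, pos) (np.float64(1.08), np.float64(-0.0469), 13)  -y edge (np.float64(0.15), np.float64(-0.0681), 8)
d -x edge (deg, pos) (np.float64(-1.03), np.float64(-0.039), 13)  -y edge (np.float64(0.38), np.float64(-0.0682), 9)
f -x edge (deg, pos) (np.float64(-0.43), np.float64(-0.0388), 13)  -y edge (np.float64(0.98), np.float64(-0.0582), 9)
```

View pics/c4.png

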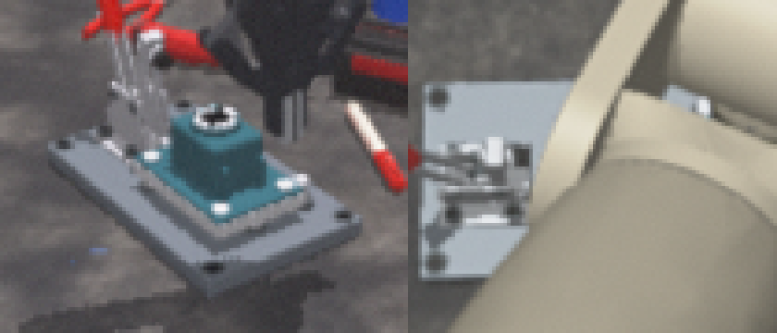

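The housing is flat on the buttons, short end at the end pin, in line with the pins within the image noise. I'll give it one more low nudge on the long flange edge to seat both side pins.

Call:
send_rows([
  [[0, -0.035, 0, 0, 0, 0, -1], [0, -0.033, 0, 0, 0, 0, -1], [0.04, 0, 0, 0, 0, 0, -1], [0.043, 0, 0, 0, 0, 0, -1], [0, 0, 0.03, 0, 0, 0, -1], [0, 0, 0.03, 0, 0, 0, -1], [0, 0, 0.012, 0, 0, 0, -1], [0, 0.002, 0, 0, 0, 0, -1], [0, 0.002, 0, 0, 0, 0, -1], [0, 0.002, 0, 0, 0, 0, -1], [0, 0, 0, 0, 0, 0, -1]],
])

```text
time_s: 21.92
position: [0.4853, -0.0078, 0.0587]
tool_rot: [[-0.051, 0.999, 0.001], [0.999, 0.051, -0.0], [-0.0, 0.001, -1.0]]
ft_force: [-0.3, 0.5, 0.6]
grip_width: 0.0002
gripper_force: 0.0
```

Call:
send_rows([
  [[0, 0.001, 0, 0, 0, 0, -1], [0, 0.001, 0, 0, 0, 0, -1], [0, 0, 0, 0, 0, 0, -1]],
])

```text
time_s: 22.3
position: [0.487, -0.0076, 0.0582]
tool_rot: [[-0.051, 0.999, 0.0], [0.999, 0.051, -0.0], [-0.0, 0.0, -1.0]]
ft_force: [0.1, 0.2, -0.7]
grip_width: 0.0001
gripper_force: 0.0
```

Call:
send_rows([
  [[0, 0.001, 0, 0, 0, 0, -1], [0, 0.001, 0, 0, 0, 0, -1], [0, 0.001, 0, 0, 0, 0, -1], [0, 0, 0, 0, 0, 0, -1]],
])

```text
time_s: 22.8
position: [0.49, -0.0074, 0.0582]
tool_rot: [[-0.051, 0.999, -0.0], [0.999, 0.051, -0.0], [-0.0, -0.0, -1.0]]
ft_force: [0.8, -0.3, -0.7]
grip_width: 0.0003
gripper_force: 0.0
```

Call:
send_rows([
  [[0, 0.001, 0, 0, 0, 0, -1], [0, 0.001, 0, 0, 0, 0, -1], [0, 0, 0, 0, 0, 0, -1]],
])

```text
time_s: 23.18
position: [0.4916, -0.0073, 0.0582]
tool_rot: [[-0.051, 0.999, -0.001], [0.999, 0.051, 0.0], [0.0, -0.001, -1.0]]
ft_force: [-4.3, 0.1, 1.4]
grip_width: 0.0002
gripper_force: 0.0
```

Call:
send_rows([
  [[0, 0.001, 0, 0, 0, 0, -1], [0, 0.0005, 0, 0, 0, 0, -1], [0, 0, 0, 0, 0, 0, -1]],
])

```text
time_s: 23.55
position: [0.4922, -0.0073, 0.0583]
tool_rot: [[-0.051, 0.999, -0.003], [0.999, 0.051, -0.0], [0.0, -0.003, -1.0]]
ft_force: [-9.0, -2.7, 6.9]
grip_width: 0.0002
gripper_force: 0.0
```

Call:
send_rows([
  [[0, -0.002, 0, 0, 0, 0, -1], [0, -0.01, 0, 0, 0, 0, -1], [0, 0, -0.05, 0, 0, 0, -1], [0, 0, -0.055, 0, 0, 0, -1], [0, 0, -0.052, 0, 0, 0, -1], [0.044, 0, 0, 0, 0, 0, -1], [0.044, 0, 0, 0, 0, 0, -1], [0.044, 0, 0, 0, 0, 0, -1], [0, 0, 0, 0, 0, 0, -1], [0, 0, 0, 0, 0, 0, -1]],
])

```text
time_s: 24.8
position: [0.4745, 0.1237, 0.2151]
tool_rot: [[-0.051, 0.999, -0.0], [0.999, 0.051, -0.0], [-0.0, -0.0, -1.0]]
ft_force: [0.0, 0.1, 0.4]
grip_width: 0.0001
gripper_force: 0.0
```

```bash
python3 look.py g; python3 - <<'E'
from h import *
from rig import telemetry
p=telemetry.observe()["position"]
th=np.radians(2.97);X=np.array([np.cos(th),np.sin(th)]);Y=np.array([-X[1],X[0]]);N=np.array([.5468,-.0045])
print("tcp nest",(p[:2]-N)@X,(p[:2]-N)@Y,p[2])
for n in("side","top"):
    d=dict(np.load(f"{n}_g.npz"));C=cloud(d);q=C[...,:2]-N;x=q@X;y=q@Y;z=C[...,2];ok=d["range_z"]>0
    im=d["image"].astype(int)
    m=ok&(abs(x)<.025)&(y>.12)&(y<.2)&(z>.08)&(z<.2)&(im[...,0]>110)&(im[...,1]<60)
    if m.sum()>10: print(n,"grip",m.sum(),x[m].mean(),np.percentile(x[m],[2,98]),np.percentile(y[m],[2,50,98]),np.percentile(z[m],[2,50,98]),"slope",np.degrees(np.arctan(np.polyfit(z[m],y[m],1)[0])))
    m=ok&(np.hypot(C[...,0]-p[0],C[...,1]-p[1])<.03)&(z>.1)&(z<p[2])
    if m.sum():print(n,"finger tip z",np.percentile(z[m],[.5,2,5]),m.sum())
    if n=="top":
        for k,l,h in(("-x edge",0,0),):
            m=ok&(z>.0385)&(z<.0455)&(x>-.06)&(x<.045)&(y>-.07)&(y<.066);print("top flange",rect(np.c_[x[m],y[m]]))
d=dict(np.load("side_g.npz"));c=proj(d,[.54,0.08,.1])[0].astype(int)
a=d["image"][c[1]-70:c[1]+65,c[0]-80:c[0]+80,::-1];cv2.imwrite("pics/c5.png",cv2.resize(a,None,fx=4,fy=4,interpolation=3))
E
```

```text
position [0.4745 0.1237 0.2151]
ft_force [0.0033 0.0632 0.3766]
wrist_torque [ 0.0446 -0.0322 -0.0055]
grip_width 0.0001
side 342 plane [0.0192 0.0145 0.0423] x [-0.0402  0.0389] y [-0.0588  0.058 ] pinTop?
  rect nest frame [0.5 0.1] [ 81.4 118.3] 0.48
top 821 plane [ 0.0023 -0.      0.0417] x [-0.0388  0.0437] y [-0.059   0.0644] pinTop?
  rect nest frame [2.7 2.7] [ 83.8 124.6] 0.39
tcp nest -0.0653373633788888 0.13118632767477753 0.21514587554646197
side grip 127 -0.0022999000704607368 [-0.00868316  0.00589303] [0.14190872 0.1552143  0.16989348] [0.11032133 0.14028881 0.17339543] slope 20.331774415936106
side finger tip z [0.19051767 0.19107303 0.19293385] 83
top finger tip z [0.19615462 0.1963893  0.1968031 ] 26
top flange ((2.6542205810546875, 2.6587257385253906), (83.79267883300781, 124.58483123779297), 0.3879340887069702)
```

View pics/c5.png

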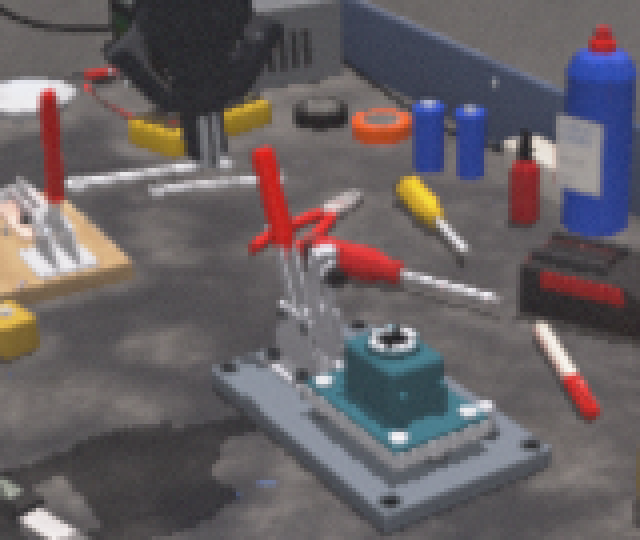

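The side view shows the housing seated and the red handle at px (265,150)–(285,245), still open. The closed fingertips are 25 mm ahead of the TCP. Next I'll close the handle.

Call:
send_rows([
  [[0, 0.033, 0, 0, 0, 0, -1], [0, 0.032, 0, 0, 0, 0, -1], [0, 0, 0.025, 0, 0, 0, -1], [0, 0, 0.012, 0, 0, 0, -1], [0, 0, 0, 0, 0, 0, -1], [0.006, 0, 0, 0, 0, 0, -1], [0.005, 0, 0.001, 0, 0, 0, -1], [0.007, 0, 0.0025, 0, 0, 0, -1], [0.007, 0, 0.0026, 0, 0, 0, -1], [0, 0, 0, 0, 0, 0, -1]],
])

```text
time_s: 26.15
position: [0.5381, 0.1529, 0.1718]
tool_rot: [[-0.052, 0.999, -0.001], [0.999, 0.052, 0.0], [0.0, -0.001, -1.0]]
ft_force: [0.2, 0.6, 0.4]
grip_width: -0.0002
gripper_force: 0.0
```

Call:
send_rows([
  [[0.007, 0, 0.004, 0, 0, 0, -1], [0.0075, 0, 0.004, 0, 0, 0, -1], [0.0065, 0, 0.005, 0, 0, 0, -1], [0.0064, 0, 0.0055, 0, 0, 0, -1], [0, 0, 0, 0, 0, 0, -1]],
])

```text
time_s: 26.78
position: [0.5365, 0.1802, 0.1529]
tool_rot: [[-0.052, 0.999, -0.002], [0.999, 0.052, 0.0], [0.0, -0.002, -1.0]]
ft_force: [0.4, -0.1, -0.8]
grip_width: -0.0001
gripper_force: 0.0
```

```bash
cat > hand.py <<'E'
import sys
from h import *
from rig import telemetry,optics
th=np.radians(2.97);X=np.array([np.cos(th),np.sin(th)]);Y=np.array([-X[1],X[0]]);N=np.array([.5468,-.0045])
t=telemetry.observe();p=t["position"];print("tcp nest",(p[:2]-N)@X,(p[:2]-N)@Y,p[2],t["ft_force"])
d=optics.get_image("side");np.savez(f"side_{sys.argv[1]}.npz",**d);C=cloud(d);q=C[...,:2]-N;x=q@X;y=q@Y;z=C[...,2];im=d["image"].astype(int)
m=(d["range_z"]>0)&(abs(x)<.025)&(y>.12)&(y<.27)&(z>.04)&(z<.2)&(im[...,0]>110)&(im[...,1]<60)
print("grip",m.sum(),np.percentile(y[m],[2,50,98]),np.percentile(z[m],[2,50,98]))
v=np.linalg.svd(np.c_[y[m]-y[m].mean(),z[m]-z[m].mean()],full_matrices=False)[2][0];print("angle",np.degrees(np.arctan2(abs(v[1]),abs(v[0]))))
c=proj(d,[.54,0.08,.1])[0].astype(int)
cv2.imwrite(f"pics/h_{sys.argv[1]}.png",cv2.resize(d["image"][c[1]-70:c[1]+65,c[0]-80:c[0]+80,::-1],None,fx=4,fy=4,interpolation=3))
E
python3 hand.py h1
```

```text
tcp nest -0.0006881774182416422 0.18495697677648087 0.15286667879373936 [ 0.36601588 -0.10102428 -0.8391168 ]
grip 80 [0.16159885 0.17886337 0.21294824] [0.09709319 0.11223252 0.14060495]
angle 38.163200241835234
```

Call:
send_rows([
  [[0.0056, 0, 0.006, 0, 0, 0, -1], [0.0052, 0, 0.0067, 0, 0, 0, -1], [0.0045, 0, 0.007, 0, 0, 0, -1], [0.004, 0, 0.0073, 0, 0, 0, -1], [0.0033, 0, 0.0076, 0, 0, 0, -1], [0, 0, 0, 0, 0, 0, -1]],
])

```text
time_s: 27.58
position: [0.5354, 0.2023, 0.1181]
tool_rot: [[-0.051, 0.999, -0.002], [0.999, 0.051, -0.0], [-0.0, -0.002, -1.0]]
ft_force: [0.1, -0.5, -0.1]
grip_width: -0.0003
gripper_force: 0.0
```

Call:
send_rows([
  [[0.0013, 0, 0.004, 0, 0, 0, -1], [0.0013, 0, 0.004, 0, 0, 0, -1], [0.001, 0, 0.004, 0, 0, 0, -1], [0.001, 0, 0.004, 0, 0, 0, -1], [0, 0, 0, 0, 0, 0, -1]],
])

```text
time_s: 28.2
position: [0.5355, 0.2068, 0.1027]
tool_rot: [[-0.051, 0.999, -0.0], [0.999, 0.051, -0.0], [-0.0, -0.0, -1.0]]
ft_force: [-0.5, 0.3, 0.8]
grip_width: 0.0001
gripper_force: 0.0
```

Call:
send_rows([
  [[0.0006, 0, 0.002, 0, 0, 0, -1], [0.0006, 0, 0.002, 0, 0, 0, -1], [0, 0, 0.002, 0, 0, 0, -1], [0, 0, 0, 0, 0, 0, -1]],
])

```text
time_s: 28.7
position: [0.5355, 0.208, 0.0969]
tool_rot: [[-0.051, 0.999, -0.0], [0.999, 0.051, 0.0], [0.0, -0.0, -1.0]]
ft_force: [0.1, 0.0, -0.4]
grip_width: -0.0001
gripper_force: 0.2
```

Call:
send_rows([
  [[0, 0, 0.001, 0, 0, 0, -1], [0, 0, 0.001, 0, 0, 0, -1], [0, 0, 0, 0, 0, 0, -1]],
])

```text
time_s: 29.08
position: [0.5355, 0.2082, 0.095]
tool_rot: [[-0.051, 0.999, 0.0], [0.999, 0.051, 0.0], [0.0, 0.0, -1.0]]
ft_force: [-0.1, 0.8, 2.7]
grip_width: 0.0001
gripper_force: 1.0
```

Call:
send_rows([
  [[0, 0, 0.0007, 0, 0, 0, -1], [0, 0, 0, 0, 0, 0, -1]],
])

```text
time_s: 29.32
position: [0.5355, 0.2081, 0.0943]
tool_rot: [[-0.051, 0.999, 0.0], [0.999, 0.051, 0.0], [0.0, 0.0, -1.0]]
ft_force: [-0.3, 1.8, 1.6]
grip_width: -0.0001
gripper_force: 1.3
```

```bash
python3 hand.py h2
```

```text
tcp nest -0.0002300086489437938 0.21290951121255938 0.09432730040220089 [-0.27802957  1.78296775  1.60011198]
grip 55 [0.17481462 0.20428964 0.24773072] [0.05694192 0.06661609 0.07015209]
angle 0.9488761151756355
```

Call:
send_rows([
  [[0, 0, 0.0007, 0, 0, 0, -1], [0, 0, 0, 0, 0, 0, -1]],
])

```text
time_s: 29.62
position: [0.5355, 0.208, 0.0936]
tool_rot: [[-0.051, 0.999, 0.0], [0.999, 0.051, 0.0], [-0.0, 0.0, -1.0]]
ft_force: [-0.3, 1.7, 2.8]
grip_width: -0.0
gripper_force: 1.3
```

Call:
send_rows([
  [[0, 0, 0.0007, 0, 0, 0, -1], [0, 0, 0, 0, 0, 0, -1]],
])

```text
time_s: 29.88
position: [0.5355, 0.2079, 0.0928]
tool_rot: [[-0.051, 0.999, -0.0], [0.999, 0.051, -0.0], [-0.0, -0.0, -1.0]]
ft_force: [-0.4, 1.6, 2.7]
grip_width: -0.0002
gripper_force: 1.2
```

Call:
send_rows([
  [[0, 0, 0.0007, 0, 0, 0, -1], [0, 0, 0, 0, 0, 0, -1]],
])

```text
time_s: 30.12
position: [0.5355, 0.2079, 0.0922]
tool_rot: [[-0.051, 0.999, -0.0], [0.999, 0.051, -0.0], [-0.0, -0.0, -1.0]]
ft_force: [-0.2, 1.6, 1.2]
grip_width: -0.0002
gripper_force: 1.1
```

Call:
send_rows([
  [[0, 0, 0.0007, 0, 0, 0, -1], [0, 0, 0, 0, 0, 0, -1]],
])

```text
time_s: 30.38
position: [0.5355, 0.2079, 0.0914]
tool_rot: [[-0.051, 0.999, -0.0], [0.999, 0.051, -0.0], [-0.0, -0.0, -1.0]]
ft_force: [0.1, 2.0, 2.0]
grip_width: 0.0001
gripper_force: 1.0
```

Call:
send_rows([
  [[0, 0, 0.0007, 0, 0, 0, -1], [0, 0, 0, 0, 0, 0, -1]],
])

```text
time_s: 30.62
position: [0.5355, 0.208, 0.0907]
tool_rot: [[-0.051, 0.999, -0.0], [0.999, 0.051, -0.0], [-0.0, -0.0, -1.0]]
ft_force: [-0.6, 0.6, 1.9]
grip_width: -0.0001
gripper_force: 1.0
```

Call:
send_rows([
  [[0, 0, 0.0007, 0, 0, 0, -1], [0, 0, 0, 0, 0, 0, -1]],
])

```text
time_s: 30.88
position: [0.5355, 0.2079, 0.09]
tool_rot: [[-0.051, 0.999, -0.0], [0.999, 0.051, -0.0], [-0.0, -0.0, -1.0]]
ft_force: [-0.4, 1.7, 2.5]
grip_width: 0.0001
gripper_force: 1.0
```

Call:
send_rows([
  [[0, 0, 0.0008, 0, 0, 0, -1], [0, 0, 0.0007, 0, 0, 0, -1], [0, 0, 0, 0, 0, 0, -1]],
])

```text
time_s: 31.25
position: [0.5355, 0.2079, 0.0885]
tool_rot: [[-0.051, 0.999, -0.0], [0.999, 0.051, -0.0], [-0.0, -0.0, -1.0]]
ft_force: [-0.2, 0.9, 1.1]
grip_width: -0.0001
gripper_force: 0.8
```

Call:
send_rows([
  [[0, 0, 0.0007, 0, 0, 0, -1], [0, 0, 0, 0, 0, 0, -1]],
])

```text
time_s: 31.5
position: [0.5355, 0.2079, 0.0878]
tool_rot: [[-0.051, 0.999, -0.0], [0.999, 0.051, -0.0], [-0.0, -0.0, -1.0]]
ft_force: [-0.7, 1.7, -0.2]
grip_width: 0.0001
gripper_force: 0.8
```

```bash
python3 hand.py h3
```

```text
tcp nest -0.00029428611126605507 0.2127355740115127 0.0878409526535606 [-0.74802359  1.6695921  -0.2478411 ]
grip 52 [0.17958312 0.20709781 0.2434391 ] [0.04977336 0.05876593 0.07189551]
angle 6.782462919398673
```

View pics/h_h3.png

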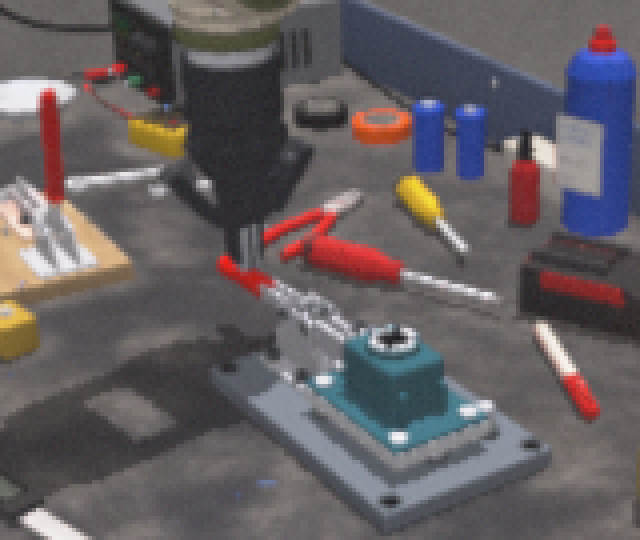

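The handle at px (220–270, 260–290) looks level, with the fingertips on it and the bar over the flange. I'll press on until I feel the hard stop.

Call:
send_rows([
  [[0, 0, 0.0007, 0, 0, 0, -1], [0, 0, 0, 0, 0, 0, -1]],
])

```text
time_s: 31.8
position: [0.5355, 0.2079, 0.0872]
tool_rot: [[-0.051, 0.999, -0.0], [0.999, 0.051, -0.0], [-0.0, -0.0, -1.0]]
ft_force: [-0.7, 0.7, 1.2]
grip_width: 0.0
gripper_force: 0.7
```

Call:
send_rows([
  [[0, 0, 0.0007, 0, 0, 0, -1], [0, 0, 0, 0, 0, 0, -1]],
])

```text
time_s: 32.05
position: [0.5356, 0.208, 0.0868]
tool_rot: [[-0.051, 0.999, 0.0], [0.999, 0.051, 0.0], [0.0, 0.0, -1.0]]
ft_force: [-1.0, 1.3, 5.0]
grip_width: -0.0001
gripper_force: 2.3
```

Call:
send_rows([
  [[0, 0, 0.0007, 0, 0, 0, -1], [0, 0, 0, 0, 0, 0, -1]],
])

```text
time_s: 32.3
position: [0.5356, 0.208, 0.0866]
tool_rot: [[-0.051, 0.999, 0.001], [0.999, 0.051, 0.0], [0.0, 0.001, -1.0]]
ft_force: [-2.0, 0.1, 8.5]
grip_width: 0.0
gripper_force: 4.7
```

Call:
send_rows([
  [[0, 0, 0.001, 0, 0, 0, -1], [0, 0, 0, 0, 0, 0, -1], [0, 0, 0, 0, 0, 0, -1]],
])

```text
time_s: 32.67
position: [0.5357, 0.208, 0.0864]
tool_rot: [[-0.051, 0.999, 0.002], [0.999, 0.051, 0.0], [-0.0, 0.002, -1.0]]
ft_force: [-4.5, 0.6, 16.7]
grip_width: -0.0001
gripper_force: 8.1
```

Call:
send_rows([
  [[0, 0, -0.004, 0, 0, 0, -1], [0, 0, -0.03, 0, 0, 0, -1], [0, 0, -0.06, 0, 0, 0, -1], [0, 0, -0.06, 0, 0, 0, -1], [0.05, -0.03, 0, 0, 0, 0, -1], [0.05, -0.03, 0, 0, 0, 0, -1], [0.05, -0.03, 0, 0, 0, 0, -1], [0, 0, 0, 0, 0, 0, -1], [0, 0, 0, 0, 0, 0, -1]],
])

```text
time_s: 33.8
position: [0.4382, 0.3528, 0.2385]
tool_rot: [[-0.051, 0.999, -0.0], [0.999, 0.051, -0.001], [-0.001, -0.0, -1.0]]
ft_force: [0.7, -0.0, 0.2]
grip_width: 0.0
gripper_force: 0.0
```

```bash
python3 hand.py i; python3 look.py i; python3 - <<'E'
from h import *
th=np.radians(2.97);X=np.array([np.cos(th),np.sin(th)]);Y=np.array([-X[1],X[0]]);N=np.array([.5468,-.0045])
for f in("top_g","top_i","side_g","side_i"):
    d=dict(np.load(f+".npz"));C=cloud(d);q=C[...,:2]-N;x=q@X;y=q@Y;z=C[...,2]
    m=(d["range_z"]>0)&(z>.0385)&(z<.0455)&(x>-.06)&(x<.045)&(y>-.09)&(y<.07);o=[]
    for a,b,bins in((y,x,np.arange(-.055,.045,.008)),(x,y,np.arange(-.034,.034,.008))):
        P=np.array([(np.median(a[k]),b[k].min()) for i in bins if (k:=m&(a>=i)&(a<i+.008)).sum()>5])
        o.append((np.degrees(np.arctan(np.polyfit(*P.T,1)[0])).round(2),P[:,1].mean().round(4)))
    print(f,o)
d=dict(np.load("side_i.npz"));e=dict(np.load("top_i.npz"))
a=cv2.imread("pics/h_i.png");c=proj(e,[.55,0.06,.03])[0].astype(int)
b=e["image"][c[1]-40:c[1]+40,c[0]-65:c[0]+55,::-1]
cv2.imwrite("pics/fin.png",np.vstack([cv2.resize(a[100:470],(480,278)),cv2.resize(b,(480,320),interpolation=3)]))
E
```

```text
tcp nest -0.08993772971850279 0.362494576330826 0.2384915660480711 [ 0.74298183 -0.03652296  0.18136559]
grip 56 [0.18039141 0.21037215 0.24312915] [0.04797451 0.05849753 0.06470947]
angle 6.380469904825308
position [0.4386 0.3524 0.2386]
ft_force [ 0.1126 -1.1652 -0.1768]
wrist_torque [-0.0513 -0.0234 -0.0202]
grip_width 0.0
side 343 plane [0.0177 0.0168 0.0422] x [-0.0401  0.039 ] y [-0.0579  0.0581] pinTop?
  rect nest frame [0.2 0.8] [ 80.8 119.6] 0.12
top 750 plane [ 0.002  -0.0008  0.0417] x [-0.0386  0.0441] y [-0.0589  0.0571] pinTop?
  rect nest frame [ 2.5 -0.9] [ 83.7 116.8] 0.3
top_g [(np.float64(-0.67), np.float64(-0.0383)), (np.float64(1.22), np.float64(-0.0585))]
top_i [(np.float64(-0.13), np.float64(-0.038)), (np.float64(1.57), np.float64(-0.0582))]
side_g [(np.float64(-0.35), np.float64(-0.0392)), (np.float64(-0.02), np.float64(-0.058))]
side_i [(np.float64(-0.08), np.float64(-0.0391)), (np.float64(0.93), np.float64(-0.0572))]
```

View pics/fin.png

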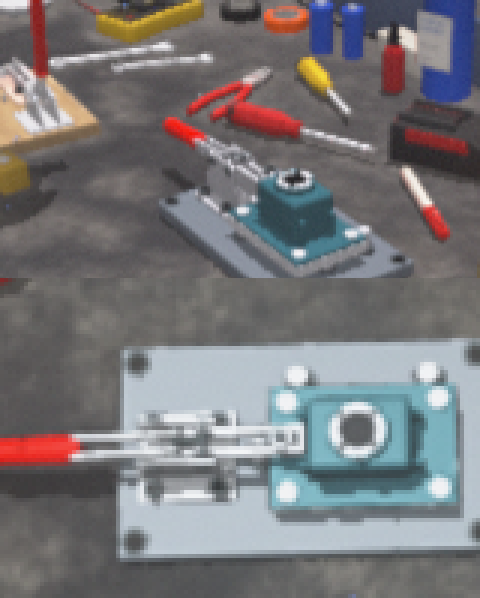

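The final view shows the handle level on its stop and the clamp bar over the flange. The long edge lies against both side pins at px (297,378) and (428,373), and the bystanders are untouched. I'll hand it in.

```bash
python3 -c "
from rig import env
print(env.close_job())"
```

```text
the job is handed in; nothing more can be done
None
```

I rested the housing flat on the buttons, slid it against the two side pins and the end pin, then closed the clamp handle to its stop; the job was handed in after about 34 s, and no verdict was returned.

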